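Assemble the two-tier cookie display stand

TASK

Put the cookie display stand together on its wooden foot where that stands, plugging each part onto the pin of the one below in this order: first the large plate, then the steel post, then the small plate, and last the wooden knob on top. Every part must sit down fully and squarely on the one below, and the two cookies and the spice jar at the left edge must be left where they are.

Things in the scene. Friction and masses are not known exactly. Their poses are not given: they have to be found in the camera images.
- stand_foot_top (a point): The stand's foot: round wooden disc, 110 mm across and 15 mm high, fixed where it stands, with a steel pin 10 mm thick and 10 mm high in the middle of its top. This point is the centre of the disc's top face, 15 mm above the table, at the bottom of the pin. z up.
- large_plate_hub (a point): Large round white plate, 150 mm across, right way up. Heights above its underside: foot ring (56 mm across) 0 to 14 mm, plate 14 to 22, straight steel hub (36 mm across, grasp here) 22 to 58, on it a pin 10 mm thick and 10 high. Round socket in the middle of the underside, 22 mm wide, 14 deep. This point: on the axis, 43 mm above the underside; z up. 0.2 to 0.33 kg.
- small_plate_hub (a point): Small round white plate, 104 mm across, right way up. Heights above its underside: foot ring (56 mm across) 0 to 14 mm, plate 14 to 22, straight steel hub (36 mm across, grasp here) 22 to 58, on it a pin 10 mm thick and 10 high. Round socket in the middle of the underside, 22 mm wide, 14 deep. This point: on the axis, 43 mm above the underside; z up. 0.12 to 0.2 kg.
- spacer_post_mid (a point): Steel post, a plain cylinder 36 mm across and 60 mm high, standing upright; on its top a pin 10 mm thick and 10 mm high with a tapered tip, in its underside a round socket 22 mm wide and 14 mm deep. This point is on its axis, 30 mm above its underside. z is its axis, up; about 0.08 kg.
- top_knob_mid (a point): Wooden knob with a domed top and no pin, standing upright: 36 mm across, 48 mm high, sides straight up to 36 mm; in its underside a round socket 22 mm wide and 14 mm deep. This point is on its axis, 24 mm above its underside. z is its axis, dome up; about 0.06 kg.
- cookie_left_mid (a point): Chocolate cookie, about 38 mm across and 19 mm high, lying loose on the table on the left (robot's +y side); to be left alone. This point is its middle, 9 mm up.
- cookie_right_mid (a point): Chocolate cookie, about 33 mm across and 19 mm high, lying loose on the table on the right; to be left alone. This point is its middle, 9 mm up.
- spice_side_mid (a point): Dark-capped spice jar, 41 mm across and 105 mm high, standing loose at the left edge of the table; to be left alone. This point is its middle, 52 mm up. Other things that stand about, up to 125 mm high, are fixed.

How it is judged:
By the outcome, as a careful person would: the job done as asked, in the order asked, and still so for the second after the job is handed in, with the robot touching nothing.
It also fails if it takes over 109 s, if anything falls off the work surface, if the arm or the gripper's body presses on something with over 40 N, if the wrist force passes 120 N, or if a joint passes its speed limit or range.

ROBOT

A 7-joint arm with a two-finger parallel gripper is mounted at the origin on the work surface; the furniture and walls round the work are solid. World frame = base frame: x ahead of the robot, y to its left, z up, the work surface at z = 0. Lengths are in m, angles in degrees, forces in N, time in s.
With the tool pointing down it reaches from about 0.425 to 0.875 m from the base axis. Payload 4.7 kg.
Tool frame: the origin (TCP) lies at the very end of the fingers, on their centre line; the grasp point (between the pads) lies 19 mm behind it; z points along the fingers, y is the direction in which the jaws open and shut (so a half turn about z gives the same grasp; the last joint's range is limited). The gripper opens to 87 mm and grips with 3 to 60 N. Pads are 19 mm wide; open, the fingers measure 117 mm over their backs; the gripper's body (75 mm by 190 mm) begins 51 mm behind the grasp point.
Start: joints at [-68.463, 18.392, -4.016, 83.108, 1.295, 78.541, -3.26], TCP at [0.23, 0.608, 0.223] pointing down, gripper open.
Joint ranges: [-163.93, 163.93], [-17.29, 119.83], [-79.2, 71.16], [3.27, 140.29], [-89.18, 269.18], [5.43, 117.66], [-154.24, 154.24]. Speed limits (degrees/s): [147.25, 147.25, 180, 180, 180, 180, 180].

INTERFACE

Orientations are given as [roll, pitch, yaw] about the fixed x, y, z axes, in that order (R = Rz(yaw) Ry(pitch) Rx(roll)).
In Python, from cell import monitor, read_camera, camera_info, env, look_for gives the robot as it stands.
- The arm moves only by the tool servo_tool, never from a script. Its argument "commands" is one flat list of numbers, 6 for each row, row after row: the shift along the tool's x, y, z in mm, then the turn, a rotation vector about the tool's x, y, z in degrees. A call has 1 to 10 rows; each row shifts and turns the commanded pose from where the row before left it, along the tool's axes as they then stand; what a row does not reach is not made up. A row lasts 1/10 s, in which the tool goes at most 50 mm and 8.59 degrees, less where a joint would pass 70% of its speed; a pose out of reach is approached as far as the arm can. A call is refused whole if a number of a shift passes 50 or a number of a turn 8.59, either way. A call with a gripper value outside its range is refused whole. "jaw" is the finger opening in mm, from 0 to 87, set as the call begins (left out, the last holds). The fingers move at their own pace and stop on an object; "newtons" is the grip in N (left out, the last holds). Time passes only in rows, so rows that do not move let the fingers close. It gives the time, the measured TCP pose, the force and the opening at its end, in the units of the state.
- monitor.get_obs(): the state, without advancing time (a new reading comes with each control period).
- read_camera(name): name is "scene" or "top" or "wrist"; returns (picture, depth): 384x512x3 uint8, red, green, blue; 384x512 float32, m along the optical axis (not along the pixel's ray), 0 where there is no reading.
- camera_info(name): a dict with "camera_matrix" (3x3 intrinsics, pixels), "R" (3x3) and "t" (3): a world point X has camera coordinates R X + t; the wrist camera has in their place "T_tool_cam" (4x4, takes a point from camera to tool coordinates, whose origin is the TCP and whose axes are the flange's). Camera axes: x right, y down, z forward; pixel columns grow to the right and rows downward; lengths in m; the calibration is good to about 2 mm. A picture is of the moment at which its call begins: read the wrist's pose just before it. camera_info takes no time and is no camera call.
- env.sign_off(): hands the job in, once; it reports no verdict.
Trained networks look in the newest picture that a camera, given by its name, has taken for a name from the list of things; names that differ only in an ending like _2 or _b are one class to them, and where a whole thing is asked for, a point or a joint stands for the part that bears it (a point fixed in the world has none). Each returns a list of dicts, best first, with "conf" (0 to 1); they miss things now and then, are a little off and sometimes report something else, mostly with a low value. They report only what shows in the picture. A call takes as long as a camera call.
- look_for(camera, label): "box" ([left, top, width, height] in pixels, round what is visible of it).
The state is a dict: "time_s": time; "qpos": joint angles; "joint_velocities": joint speeds; "effort": joint torques, N m; "tool_pos": TCP position; "tool_rot": TCP orientation; "force": force on the tool from outside, world axes, zero at the start; "wrist_torque": the same for the moment, N m; "grip_width": finger opening in m.
Only numpy, scipy, OpenCV 4.12 (cv2) and the standard library are available. Lean on these libraries where they do the work, as an engineer would, in place of code of your own. Each camera call takes 0.05 s, during which the arm holds its last target.

## Working session

There is one attempt and no reset: what is moved stays moved. The work goes in short steps, Python scripts to look and compute and a tool call to move; the robot and the scene stay as the last step left them, time stands still between calls to the robot, and variables do not carry over. Pictures are saved under pics/ and viewed, and the job is handed in when it is done.

Besides the shell and the picture viewer there is one more tool, called after "Emit:" by a JSON object that holds its "fn" and its "kwargs", one argument or row to a line. servo_tool: Moves the arm, as the interface text tells. Its arguments: {"type":"object","properties":{"commands":{"type":"array","items":{"type":"number"}},"jaw":{"type":"number"},"newtons":{"type":"number"}},"required":["commands"]}

```bash
ls; mkdir -p pics; python3 - <<'E'
from cell import monitor, read_camera, camera_info, env, look_for
import cv2, numpy as np
print(monitor.get_obs())
for c in ["scene","top","wrist"]:
    p,d=read_camera(c); cv2.imwrite(f"pics/{c}0.png",p[:,:,::-1]); np.save(f"pics/{c}0.npy",d)
    print(c,camera_info(c))
    for l in ["stand_foot_top","large_plate_hub","small_plate_hub","spacer_post_mid","top_knob_mid","cookie_left_mid","cookie_right_mid","spice_side_mid"]:
        if c!="wrist" : print(l,[(r["conf"],r["box"]) for r in look_for(c,l)][:3])
print(monitor.get_obs()["time_s"])
E
```

```text
pics
{'time_s': 0.0, 'qpos': array([-68.46200109,  18.43580331,  -4.01562785,  83.17404662,
         1.29571983,  78.53979157,  -3.26129717]), 'joint_velocities': array([-0.03082612, -0.02612695,  0.01069519,  0.08230148,  0.0508047 ,
       -0.12115726, -0.05939517]), 'effort': array([ 7.52836459e-04, -4.91284919e+01, -4.03404990e-01, -3.12520444e+01,
       -6.40633819e-02,  4.37606417e-02,  1.79922299e-04]), 'tool_pos': array([0.22993803, 0.60739415, 0.22150592]), 'tool_rot': array([-1.79895639e+02,  6.38390232e-03,  1.59270675e+02]), 'force': array([-0.72639204,  0.09372053,  0.31212891]), 'wrist_torque': array([-0.02700312, -0.01206322, -0.03658756]), 'grip_width': 0.08689020210387623}
scene {'camera_matrix': array([[492.76321181,   0.        , 253.86479579],
       [  0.        , 492.76321181, 188.80744237],
       [  0.        ,   0.        ,   1.        ]]), 'R': array([[ 0.85276242, -0.52189423,  0.02055888],
       [-0.19939705, -0.361686  , -0.91072721],
       [ 0.48273914,  0.77253456, -0.4124964 ]]), 't': array([-0.40669726,  0.1815887 ,  1.07527915])}
stand_foot_top [(
[... 1078 characters left out ...]
(0.66, [261.8, 221.2, 13.3, 13.8])]
cookie_left_mid []
cookie_right_mid [(0.46, [255.0, 129.7, 63.9, 58.5])]
spice_side_mid [(0.67, [106.6, 183.1, 32.8, 18.1])]
wrist {'camera_matrix': array([[294.94817492,   0.        , 255.62852133],
       [  0.        , 294.94817492, 188.65871348],
       [  0.        ,   0.        ,   1.        ]]), 'T_tool_cam': array([[-7.45879831e-05, -9.51833706e-01, -3.06614727e-01,
         8.34230922e-02],
       [ 9.99999983e-01, -1.22574902e-04,  1.37250229e-04,
         4.91574726e-04],
       [-1.68222664e-04, -3.06614712e-01,  9.51833699e-01,
        -1.62928853e-01],
       [ 0.00000000e+00,  0.00000000e+00,  0.00000000e+00,
         1.00000000e+00]])}
0.95
```

View pictures.

```bash
python3 - <<'E'
import cv2
for c in ["scene","top"]:
    p=cv2.imread(f"pics/{c}0.png"); cv2.imwrite(f"pics/{c}0b.png",cv2.resize(p,(800,600),interpolation=cv2.INTER_CUBIC))
E
```

```text
(no output)
```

View pics/scene0b.png

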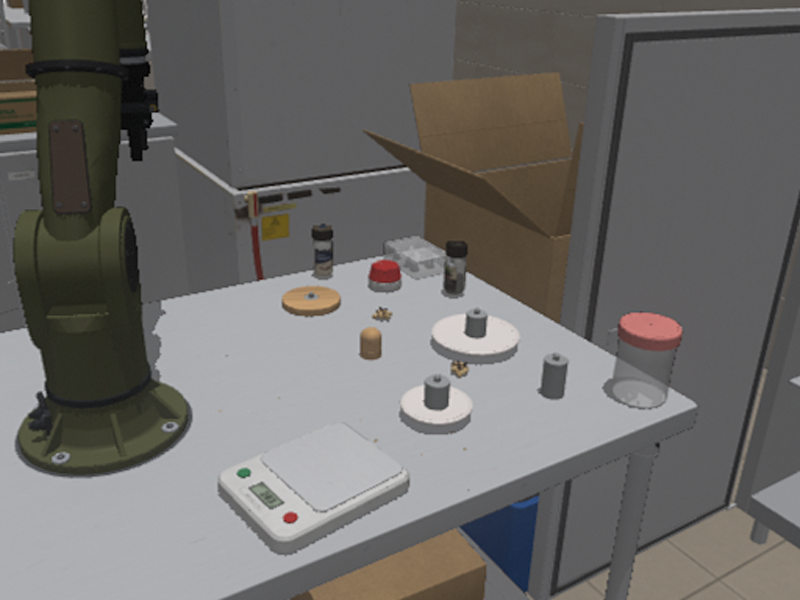

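View pics/top0b.png

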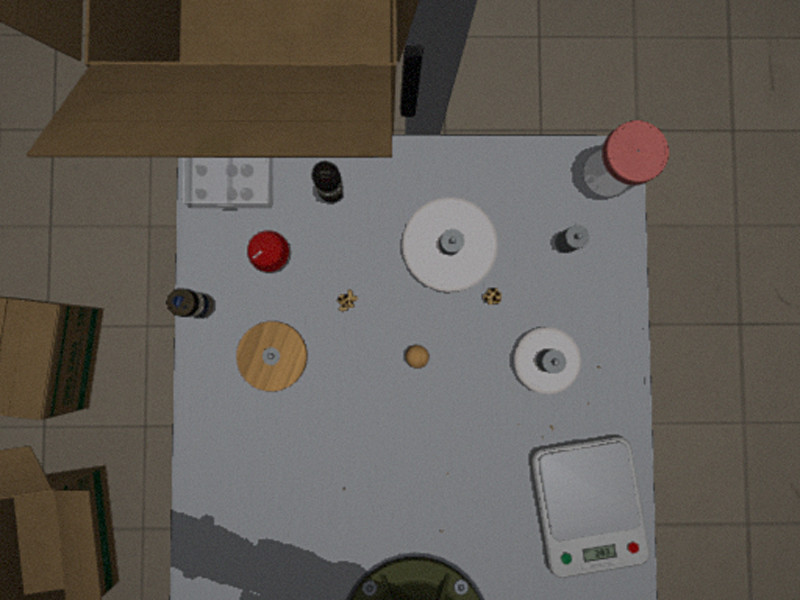

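View pics/wrist0.png

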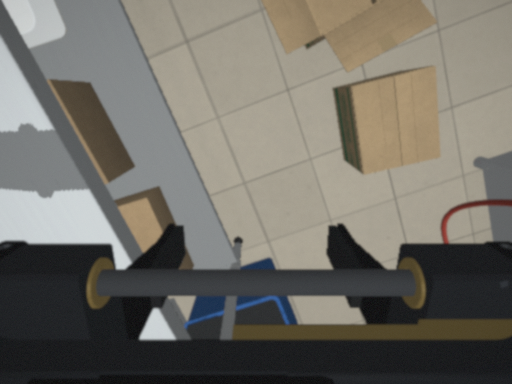

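```bash
cat > h.py <<'E'
import numpy as np, cv2
from cell import monitor, read_camera, camera_info, env, look_for
def cloud(c,d=None):
    i=camera_info(c)
    if d is None: _,d=read_camera(c)
    K=i["camera_matrix"]; v,u=np.mgrid[:384,:512]
    P=np.stack([(u-K[0,2])/K[0,0]*d,(v-K[1,2])/K[1,1]*d,d],-1)
    if c=="wrist":
        from scipy.spatial.transform import Rotation as Ro
        o=monitor.get_obs(); T=i["T_tool_cam"]
        Q=P@T[:3,:3].T+T[:3,3]
        R=Ro.from_euler("xyz",o["tool_rot"],degrees=True).as_matrix()
        W=Q@R.T+o["tool_pos"]
    else: W=(P-i["t"])@i["R"]
    W[d<=0]=np.nan
    return W
def proj(c,X):
    i=camera_info(c); p=i["R"]@np.asarray(X)+i["t"]; q=i["camera_matrix"]@p; return q[:2]/q[2]
def fitc(p):
    A=np.c_[2*p,np.ones(len(p))]; s=np.linalg.lstsq(A,(p**2).sum(1),rcond=None)[0]
    return s[:2],np.sqrt(s[2]+s[:2]@s[:2])
E
python3 - <<'E'
from h import *
W=cloud("top",np.load("pics/top0.npy")); S=cloud("scene",np.load("pics/scene0.npy"))
ok=np.isfinite(W[...,2])
print("table z", np.median(W[200:330,200:300,2]), np.median(S[280:300,250:260,2]))
# height map connected comps
H=np.where(ok,W[...,2],0)
m=((H>0.008)&(H<0.5)&(W[...,0]>0.3)&(np.abs(W[...,1])<.6)).astype(np.uint8)
n,l,st,ce=cv2.connectedComponentsWithStats(m)
for k in range(1,n):
    if st[k,4]<15: continue
    q=W[l==k]; 
    print(st[k],"xy mm",(np.nanmedian(q,0)*1000).round(), "min",(q.min(0)*1000).round(),"max",(q.max(0)*1000).round())
E
```

```text
table z nan nan
[   0    0   53   39 1421] xy mm [865. 488. 176.] min [838. 468. 129.] max [924. 515. 240.]
[   17     0   288   133 18360] xy mm [750. 245. 186.] min [652. -59.   8.] max [995. 469. 299.]
[ 373   77   55   50 1877] xy mm [ 706. -301.  121.] min [ 669. -358.    8.] max [ 758. -268.  126.]
[199 103  21  27 420] xy mm [676. 128. 106.] min [663. 110.  10.] max [703. 151. 111.]
[ 257  126   61   61 2886] xy mm [594. -55.  21.] min [ 522. -129.   16.] max [670.  19.  73.]
[356 144  21  18 278] xy mm [ 599. -239.   61.] min [ 584. -262.    9.] max [ 618. -226.   74.]
[158 147  28  28 604] xy mm [582. 223.  49.] min [552. 195.  10.] max [617. 259.  56.]
[106 184  32  20 479] xy mm [501. 324. 105.] min [482. 313.   9.] max [522. 354. 110.]
[216 185  13  14 111] xy mm [508. 105.  14.] min [494.  90.   8.] max [526. 120.  22.]
[309 184  12  11  96] xy mm [ 515. -124.   16.] min [ 503. -137.    8.] max [ 528. -109.   23.]
[ 151  205   46   46 1604] xy mm [423. 223.  17.] min [367. 168.   8.] max [477. 277.  28.]
[ 329  209   43   43 1440] xy mm [ 415. -203.   22.] min [ 364. -258.   16.] max [ 465. -155.   72.]
[259 221  16  15 181] xy mm [421.  -3.  47.] min [404. -21.  17.] max [437.  14.  52.]
```

```bash
cat >> h.py <<'E'
def rayz(c,uv,z):
    i=camera_info(c); K=i["camera_matrix"]; uv=np.asarray(uv,float).reshape(-1,2)
    d=np.c_[(uv[:,0]-K[0,2])/K[0,0],(uv[:,1]-K[1,2])/K[1,1],np.ones(len(uv))]@i["R"]
    o=-i["R"].T@i["t"]
    return o+d*((z-o[2])/d[:,2])[:,None]
E
python3 - <<'E'
from h import *
W={c:cloud(c,np.load(f"pics/{c}0.npy")) for c in("top","scene")}
for name,x,y,r,zt,lo,hi in [("foot",.423,.223,.055,.015,.008,.022),("large",.594,-.055,.075,.022,.013,.03),("large hubtop",.594,-.055,.018,.058,.048,.064),("post",.601,-.239,.018,.060,.05,.066),
   ("small",.415,-.203,.052,.022,.013,.03),("small hubtop",.415,-.203,.018,.058,.048,.064),("knob",.421,-.003,.018,.03,.012,.056)]:
  for c in W:
    w=W[c]; m=((w[...,2]>lo)&(w[...,2]<hi)&(np.hypot(w[...,0]-x,w[...,1]-y)<r+.03))
    if c=="scene" and name in("knob",) : 
        pass
    if m.sum()<10: continue
    p=w[m]; 
    u=np.argwhere(m)[:,::-1]
    P=rayz(c,u,zt)[:,:2]
    k=cv2.convexHull(P.astype(np.float32)*1000).reshape(-1,2)/1000
    cc,rr=fitc(k); c2,r2=cv2.minEnclosingCircle(k.astype(np.float32))
    print(name,c,m.sum(),"depth mid",((p.max(0)+p.min(0))/2*1000).round(1)[:2],"hull fit",(cc*1000).round(1),round(rr*1000,1),"encl",np.round(np.array(c2)*1000,1),round(r2*1000,1))
E
```

```text
foot top 1591 depth mid [421.9 222.9] hull fit [422.3 222.8] 54.6 encl [422.2 222.7] 55.1
foot scene 530 depth mid [420.  220.7] hull fit [418.7 216.5] 57.9 encl [418.9 215.8] 62.3
large top 2722 depth mid [588.9 -56.7] hull fit [586.8 -64.3] 82.1 encl [583.2 -64.4] 90.3
large scene 1066 depth mid [589.9 -57.7] hull fit [583.3 -69.1] 83.2 encl [582.7 -74.6] 96.0
large hubtop top 170 depth mid [596.1 -55.7] hull fit [595.7 -55.8] 17.6 encl [595.7 -55.6] 18.6
large hubtop scene 105 depth mid [596.3 -57.9] hull fit [590.5 -64.8] 23.3 encl [590.8 -66.2] 28.2
post top 182 depth mid [ 601.4 -243.9] hull fit [ 601.3 -243.2] 18.4 encl [ 602.4 -242.7] 20.1
post scene 142 depth mid [ 600.7 -247.1] hull fit [ 597.  -251.6] 23.8 encl [ 596.8 -251.7] 26.5
small top 1213 depth mid [ 414.5 -206.4] hull fit [ 414.2 -206.4] 51.5 encl [ 414.3 -206.4] 52.2
small scene 772 depth mid [ 413.7 -208.9] hull fit [ 413.3 -209. ] 52.6 encl [ 412.2 -208.9] 54.6
small hubtop top 180 depth mid [ 413.8 -205.9] hull fit [ 414.4 -205.2] 17.8 encl [ 414.2 -205.2] 18.9
small hubtop scene 158 depth mid [ 412.8 -209.4] hull fit [ 409.3 -213.3] 22.4 encl [ 410.2 -214.3] 25.6
knob top 181 depth mid [420.8  -3.2] hull fit [421.2  -3.5] 17.7 encl [421.1  -3.4] 18.3
knob scene 221 depth mid [418.8 -10.2] hull fit [426.8 -12.2] 39.5 encl [419.4  -5.7] 47.5
```

```bash
python3 - <<'E'
from h import *
p=cv2.imread("pics/top0.png")
tiles=[]
for (u,v) in [(173,227),(290,155),(366,151),(352,230),(266,228)]:
    t=cv2.resize(p[v-32:v+32,u-32:u+32],(256,256),interpolation=cv2.INTER_CUBIC); tiles.append(t)
tiles.append(tiles[0]*0)
cv2.imwrite("pics/tiles.png",np.vstack([np.hstack(tiles[:3]),np.hstack(tiles[3:])]))
E
```

```text
(no output)
```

View pics/tiles.png

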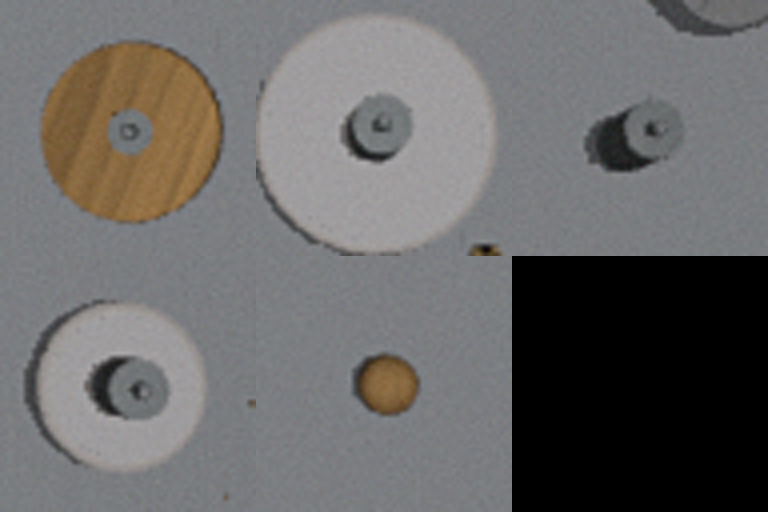

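```bash
python3 - <<'E'
from h import *
W=cloud("top",np.load("pics/top0.npy")); S=cloud("scene",np.load("pics/scene0.npy"))
for w in (W,S):
  for y in (-100,-50,0,50,100,200,300):
    m=(abs(w[...,1]*1000-y)<25)&(w[...,0]>.6)&(w[...,0]<.9)&(w[...,2]>.03)&(w[...,2]<.6)
    q=w[m]*1000
    if len(q):
        k=q[np.argsort(q[:,0])]; print(y,len(q),"minx",k[0].round(),"z by x",[(int(a),int(q[(q[:,0]>a)&(q[:,0]<a+30)][:,2].max(initial=0))) for a in range(600,840,30)])
E
```

```text
-50 1055 minx [600. -39.  39.] z by x [(600, 62), (630, 0), (660, 0), (690, 0), (720, 0), (750, 0), (780, 0), (810, 298)]
0 1036 minx [829. -24.  91.] z by x [(600, 0), (630, 0), (660, 0), (690, 0), (720, 0), (750, 0), (780, 0), (810, 299)]
50 1358 minx [663.  65. 263.] z by x [(600, 0), (630, 0), (660, 264), (690, 243), (720, 218), (750, 196), (780, 171), (810, 156)]
100 1668 minx [663. 101. 263.] z by x [(600, 0), (630, 0), (660, 264), (690, 244), (720, 220), (750, 196), (780, 170), (810, 146)]
200 1560 minx [601. 206.  41.] z by x [(600, 53), (630, 0), (660, 265), (690, 244), (720, 219), (750, 195), (780, 171), (810, 146)]
300 2184 minx [652. 301.  35.] z by x [(600, 0), (630, 44), (660, 265), (690, 244), (720, 219), (750, 195), (780, 172), (810, 147)]
-100 1 minx [603. -75.  36.] z by x [(600, 36), (630, 0), (660, 0), (690, 0), (720, 0), (750, 0), (780, 0), (810, 0)]
-50 5054 minx [600. -74.  33.] z by x [(600, 61), (630, 0), (660, 0), (690, 0), (720, 0), (750, 0), (780, 0), (810, 524)]
0 800 minx [826. -24. 493.] z by x [(600, 0), (630, 0), (660, 0), (690, 0), (720, 0), (750, 0), (780, 0), (810, 524)]
50 860 minx [662.  67. 260.] z by x [(600, 0), (630, 0), (660, 263), (690, 241), (720, 214), (750, 189), (780, 163), (810, 145)]
100 810 minx [660. 121.  77.] z by x [(600, 0), (630, 0), (660, 264), (690, 237), (720, 212), (750, 188), (780, 165), (810, 140)]
200 490 minx [600. 202.  34.] z by x [(600, 51), (630, 262), (660, 262), (690, 237), (720, 213), (750, 187), (780, 164), (810, 140)]
300 544 minx [649. 294.  36.] z by x [(600, 0), (630, 43), (660, 263), (690, 236), (720, 212), (750, 188), (780, 163), (810, 139)]
```

Emit:
{"fn": "servo_tool", "kwargs": {
  "commands": [0, 0, 0, 0, 0, -6.9, 0, 0, 0, 0, 0, -6.9, 0, 0, 0, 0, 0, -6.93],
  "jaw": 65,
  "newtons": 25
}}

```text
time_s: 1.25
tool_pos: [0.2301, 0.6079, 0.2226]
tool_rot: [180.0, 0.0, -179.7]
force: [0.2, 0.2, 0.3]
grip_width: 0.0708
```

Emit:
{"fn": "servo_tool", "kwargs": {
  "commands": [-22.9, -41.5, 0, 0, 0, 0, -22.9, -41.5, 0, 0, 0, 0, -22.9, -41.5, 0, 0, 0, 0, -22.9, -41.5, 0, 0, 0, 0, -22.9, -41.5, 0, 0, 0, 0, -22.9, -41.5, 0, 0, 0, 0, -22.9, -41.5, 0, 0, 0, 0, -22.9, -41.5, 0, 0, 0, 0, -22.9, -41.5, 0, 0, 0, 0, -22.9, -41.5, 0, 0, 0, 0]
}}

```text
time_s: 2.25
tool_pos: [0.4598, 0.1912, 0.223]
tool_rot: [180.0, 0.1, -180.0]
force: [1.0, 0.3, -0.3]
grip_width: 0.0649
```

Emit:
{"fn": "servo_tool", "kwargs": {
  "commands": [-22.9, -41.5, 0, 0, 0, 0, -22.9, -41.5, 0, 0, 0, 0, -22.9, -41.5, 0, 0, 0, 0, -22.9, -41.5, 0, 0, 0, 0, -22.9, -41.5, 0, 0, 0, 0, -22.9, -41.5, 0, 0, 0, 0, 0, 0, 0, 0, 0, 0]
}}

```text
time_s: 2.95
tool_pos: [0.5977, -0.0647, 0.2226]
tool_rot: [-179.7, 0.1, 179.4]
force: [-0.6, -0.1, 0.7]
grip_width: 0.0648
```

```bash
cat >> h.py <<'E'
def look(n):
    o=monitor.get_obs(); p,d=read_camera("wrist"); cv2.imwrite(f"pics/{n}.png",p[:,:,::-1]); np.save(f"pics/{n}.npy",d)
    print(o["time_s"],(o["tool_pos"]*1000).round(1),o["tool_rot"].round(2),o["force"].round(1),o["grip_width"],o["qpos"].round(0))
    return p,d
E
python3 - <<'E'
from h import *
p,d=look("w1"); w=cloud("wrist",d)
m=(w[...,2]>.048)&(w[...,2]<.064)&(np.hypot(w[...,0]-.596,w[...,1]+.056)<.04)
q=w[m]*1000; print(m.sum(),(q.max(0)+q.min(0))/2, q.max(0)-q.min(0), np.median(q,0))
E
```

```text
2.95 [597.7 -64.7 222.6] [-1.7968e+02  7.0000e-02  1.7940e+02] [-0.6 -0.1  0.7] 0.06483760933768654 [-21.  13.  28.  92.  -6.  77.  98.]
718 [596.25743427 -52.51299376  55.56362928] [34.78472111 34.35553816 15.1042119 ] [594.2042249  -52.50508978  58.47097729]
```

View pics/w1.png

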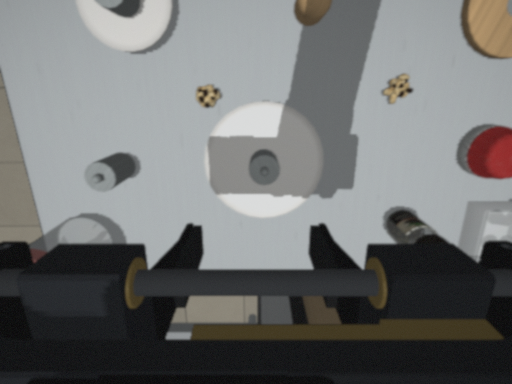

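```bash
python3 - <<'E'
from h import *
p,d=look("w2"); w=cloud("wrist",d)
m=(w[...,2]>.048)&(w[...,2]<.064)&(np.hypot(w[...,0]-.596,w[...,1]+.056)<.04)
q=w[m]*1000; print(m.sum(),(q.max(0)+q.min(0))/2, q.max(0)-q.min(0), np.median(q,0))
E
```

```text
3.0 [596.9 -60.5 222.3] [-1.7987e+02 -1.0000e-02  1.7960e+02] [-1.2 -0.3  0.3] 0.06494419656797823 [-21.  13.  28.  92.  -6.  77.  98.]
716 [596.77742189 -53.49722288  55.69378199] [34.52583208 34.73025917 15.17226882] [594.85332863 -53.65318869  58.67499513]
```

Emit:
{"fn": "servo_tool", "kwargs": {
  "commands": [0, 0, 20, 0, 0, 0, 0, 0.5, 40, 0, 0, 0, 0, 0, 40, 0, 0, 0, 0, 0, 40, 0, 0, 0, 0, 0, 25, 0, 0, 0, 0, 0, 15, 0, 0, 0, 0, 0, 10, 0, 0, 0, 0, 0, 6, 0, 0, 0, 0, 0, 0, 0, 0, 0]
}}

```text
time_s: 3.95
tool_pos: [0.5968, -0.0552, 0.0269]
tool_rot: [180.0, 0.0, -180.0]
force: [-0.3, 0.8, -0.6]
grip_width: 0.0652
```

Emit:
{"fn": "servo_tool", "kwargs": {
  "commands": [0, 0, 0, 0, 0, 0, 0, 0, 0, 0, 0, 0, 0, 0, 0, 0, 0, 0, 0, 0, 0, 0, 0, 0, 0, 0, 0, 0, 0, 0],
  "jaw": 30,
  "newtons": 25
}}

```text
time_s: 4.45
tool_pos: [0.5968, -0.056, 0.027]
tool_rot: [-180.0, 0.0, 180.0]
force: [-0.5, -0.7, 0.4]
grip_width: 0.0354
```

Emit:
{"fn": "servo_tool", "kwargs": {
  "commands": [0, 0, 0, 0, 0, 0, 0, 0, -5, 0, 0, 0, 0, 0, -20, 0, 0, 0, 0, 0, -35, 0, 0, 0, 0, 0, -35, 0, 0, 0, 0, 0, -15, 0, 0, 0, 0, 0, 0, 0, 0, 0],
  "newtons": 40
}}

```text
time_s: 5.15
tool_pos: [0.598, -0.0555, 0.1386]
tool_rot: [180.0, 0.2, -180.0]
force: [0.1, -0.6, -2.9]
grip_width: 0.035
```

Emit:
{"fn": "servo_tool", "kwargs": {
  "commands": [12, 19, 0, 0, 0, 0, 24, 38.4, 0, 0, 0, 0, 24, 38.4, 0, 0, 0, 0, 24, 38.4, 0, 0, 0, 0, 24, 38.4, 0, 0, 0, 0, 24, 38.4, 0, 0, 0, 0, 20, 32, 0, 0, 0, 0, 12, 19, 0, 0, 0, 0, 6, 10, 0, 0, 0, 0, 3.6, 6.4, 0, 0, 0, 0]
}}

```text
time_s: 6.15
tool_pos: [0.4217, 0.2228, 0.1351]
tool_rot: [-179.9, -0.1, -179.9]
force: [-0.4, -0.2, -3.1]
grip_width: 0.035
```

Emit:
{"fn": "servo_tool", "kwargs": {
  "commands": [0, 0, 0, 0, 0, 0, 0, 0, 0, 0, 0, 0, 0, 0, 0, 0, 0, 0]
}}

```text
time_s: 6.45
tool_pos: [0.4237, 0.2215, 0.1364]
tool_rot: [-180.0, 0.0, 179.9]
force: [-0.4, 0.3, -2.6]
grip_width: 0.0349
```

```bash
python3 - <<'E'
from h import *
p,d=look("w3")
for c in("top","scene"):
    p,d=read_camera(c); cv2.imwrite(f"pics/{c}3.png",p[:,:,::-1]); np.save(f"pics/{c}3.npy",d)
a=cv2.imread("pics/top3.png")[120:300,60:310]; b=cv2.imread("pics/scene3.png")[90:270,120:370]
cv2.imwrite("pics/c3.png",cv2.resize(np.hstack([a,b]),None,fx=1.6,fy=1.6))
E
```

```text
6.45 [423.7 221.5 136.4] [-1.7998e+02  1.0000e-02  1.7987e+02] [-0.4  0.3 -2.6] 0.034949121730652156 [-44.   1.  13. 114.  -0.  66.  59.]
```

View pics/c3.png

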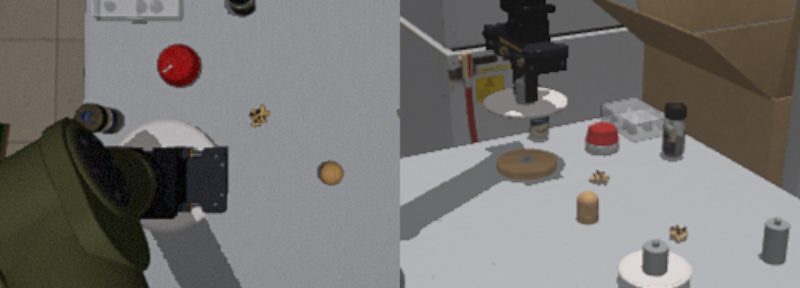

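View pics/w3.png

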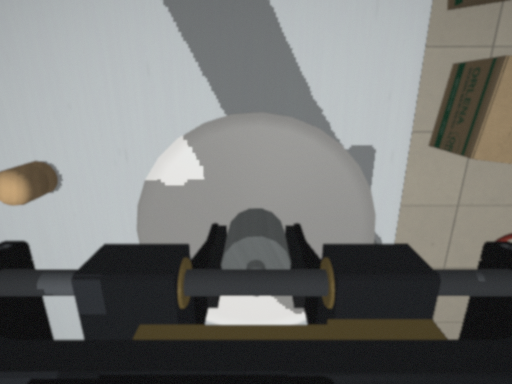

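Emit:
{"fn": "servo_tool", "kwargs": {
  "commands": [0.5, 1, 15, 0, 0, 0, 0, 0, 30, 0, 0, 0, 0, 0, 20, 0, 0, 0, 0, 0, 12, 0, 0, 0, 0, 0, 6, 0, 0, 0, 0, 0, 4, 0, 0, 0, 0, 0, 3, 0, 0, 0, 0, 0, 2, 0, 0, 0, 0, 0, 0, 0, 0, 0]
}}

```text
time_s: 7.5
tool_pos: [0.4227, 0.224, 0.0449]
tool_rot: [180.0, 0.0, -180.0]
force: [0.4, -0.5, -3.4]
grip_width: 0.0348
```

Emit:
{"fn": "servo_tool", "kwargs": {
  "commands": [0, 0, 1, 0, 0, 0, 0, 0, 1, 0, 0, 0, 0, 0, 1, 0, 0, 0, 0, 0, 0, 0, 0, 0, 0, 0, 0, 0, 0, 0]
}}

```text
time_s: 8.0
tool_pos: [0.4225, 0.224, 0.0419]
tool_rot: [180.0, 0.0, -180.0]
force: [-1.0, -1.0, 1.1]
grip_width: 0.0353
```

Emit:
{"fn": "servo_tool", "kwargs": {
  "commands": [0, 0, 0.5, 0, 0, 0, 0, 0, 0, 0, 0, 0]
}}

```text
time_s: 8.2
tool_pos: [0.4226, 0.224, 0.0419]
tool_rot: [180.0, 0.0, -180.0]
force: [-2.6, -0.9, 6.2]
grip_width: 0.035
```

Emit:
{"fn": "servo_tool", "kwargs": {
  "commands": [0, 0, 0, 0, 0, 0, 0, 0, 0, 0, 0, 0, 0, 0, 0, 0, 0, 0, 0, 0, 0, 0, 0, 0],
  "jaw": 60
}}

```text
time_s: 8.6
tool_pos: [0.4225, 0.2239, 0.041]
tool_rot: [180.0, 0.0, -180.0]
force: [0.2, 0.3, 0.0]
grip_width: 0.0566
```

Emit:
{"fn": "servo_tool", "kwargs": {
  "commands": [0, 0, -10, 0, 0, 0, 0, 0, -30, 0, 0, 0, 0, 0, -50, 0, 0, 0, 0, 0, -50, 0, 0, 0, 0, 0, -30, 0, 0, 0, 0, 0, -10, 0, 0, 0, 0, 0, 0, 0, 0, 0]
}}

```text
time_s: 9.3
tool_pos: [0.4232, 0.2243, 0.2228]
tool_rot: [179.9, 0.2, 180.0]
force: [0.1, 0.2, -0.6]
grip_width: 0.0598
```

```bash
python3 - <<'E'
from h import *
p,d=look("w4"); w=cloud("wrist",d)
m=(w[...,2]>.062)&(w[...,2]<.078)&(np.hypot(w[...,0]-.422,w[...,1]-.223)<.04)
q=w[m]*1000; print(m.sum(),(q.max(0)+q.min(0))/2, q.max(0)-q.min(0), np.median(q,0))
m=(w[...,2]>.025)&(w[...,2]<.05)&(np.hypot(w[...,0]-.422,w[...,1]-.223)<.09)
q=w[m]*1000; A=np.c_[q[:,:2],np.ones(len(q))]; print(np.linalg.lstsq(A,q[:,2],rcond=None)[0], np.median(q,0))
E
```

```text
9.3 [423.2 224.3 222.8] [1.7988e+02 1.6000e-01 1.8000e+02] [ 0.1  0.2 -0.6] 0.059847355715543664 [-44.  -3.  13. 107.   1.  76.  58.]
771 [421.75207309 223.05041031  69.346436  ] [34.58288995 35.18855909 14.51740066] [419.56045034 223.07117002  71.73389815]
[-3.10861969e-03 -1.86995321e-03  3.54480783e+01] [414.07411354 222.98282746  33.56592166]
```

View pics/w4.png

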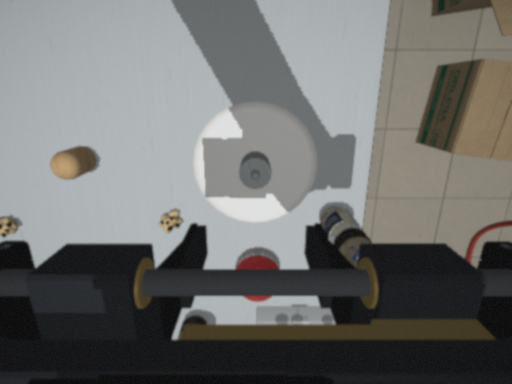

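Emit:
{"fn": "servo_tool", "kwargs": {
  "commands": [-8, -21, 0, 0, 0, 0, -16.4, -43, 0, 0, 0, 0, -16.4, -43, 0, 0, 0, 0, -16.4, -43, 0, 0, 0, 0, -16.4, -43, 0, 0, 0, 0, -16.4, -43, 0, 0, 0, 0, -16.4, -43, 0, 0, 0, 0, -16.4, -43, 0, 0, 0, 0, -16.4, -43, 0, 0, 0, 0, -16.4, -43, 0, 0, 0, 0]
}}

```text
time_s: 10.35
tool_pos: [0.5772, -0.1855, 0.2184]
tool_rot: [180.0, -0.2, -180.0]
force: [1.3, 0.7, -0.2]
grip_width: 0.0597
```

Emit:
{"fn": "servo_tool", "kwargs": {
  "commands": [-12, -30, 0, 0, 0, 0, -7, -18, 0, 0, 0, 0, -4.4, -11.5, 0, 0, 0, 0, 0, 0, 0, 0, 0, 0, 0, 0, 0, 0, 0, 0]
}}

```text
time_s: 10.85
tool_pos: [0.6009, -0.2424, 0.2199]
tool_rot: [179.9, -0.1, -180.0]
force: [-0.7, 0.2, -0.1]
grip_width: 0.06
```

```bash
python3 - <<'E'
from h import *
p,d=look("w5"); w=cloud("wrist",d)
m=(w[...,2]>.048)&(w[...,2]<.068)&(np.hypot(w[...,0]-.601,w[...,1]+.244)<.04)
q=w[m]*1000; print(m.sum(),(q.max(0)+q.min(0))/2, q.max(0)-q.min(0), np.median(q,0))
E
```

```text
10.85 [ 600.9 -242.4  219.9] [ 1.7992e+02 -1.2000e-01 -1.7997e+02] [-0.7  0.2 -0.1] 0.05997383549267713 [-10.  21.  39.  85. -13.  79. 119.]
743 [ 603.62493487 -245.80708286   58.05030473] [34.98838826 34.05557352 19.80870212] [ 601.57408738 -245.71568987   61.14291076]
```

View pics/w5.png

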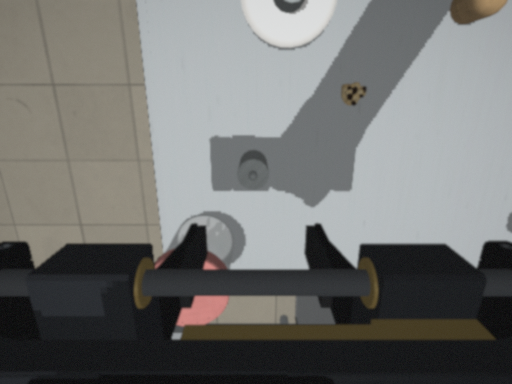

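Emit:
{"fn": "servo_tool", "kwargs": {
  "commands": [-1, -1, 20, 0, 0, 0, 0, 0, 45, 0, 0, 0, 0, 0, 45, 0, 0, 0, 0, 0, 40, 0, 0, 0, 0, 0, 25, 0, 0, 0, 0, 0, 14, 0, 0, 0, 0, 0, 9, 0, 0, 0, 0, 0, 5, 0, 0, 0, 0, 0, 0, 0, 0, 0]
}}

```text
time_s: 11.8
tool_pos: [0.603, -0.2445, 0.0187]
tool_rot: [-180.0, 0.1, -180.0]
force: [-1.0, -0.3, -0.3]
grip_width: 0.0603
```

Emit:
{"fn": "servo_tool", "kwargs": {
  "commands": [0, 0, 0, 0, 0, 0, 0, 0, 0, 0, 0, 0, 0, 0, 0, 0, 0, 0, 0, 0, 0, 0, 0, 0, 0, 0, 0, 0, 0, 0],
  "jaw": 30,
  "newtons": 25
}}

```text
time_s: 12.3
tool_pos: [0.6027, -0.2448, 0.0185]
tool_rot: [-180.0, 0.0, -180.0]
force: [0.1, 0.4, 1.0]
grip_width: 0.0358
```

Emit:
{"fn": "servo_tool", "kwargs": {
  "commands": [0, 0, -10, 0, 0, 0, 0, 0, -30, 0, 0, 0, 0, 0, -45, 0, 0, 0, 0, 0, -45, 0, 0, 0, 0, 0, -30, 0, 0, 0, 0, 0, -10, 0, 0, 0, 0, 0, 0, 0, 0, 0]
}}

```text
time_s: 13.0
tool_pos: [0.6031, -0.2451, 0.1898]
tool_rot: [-180.0, 0.2, 180.0]
force: [-0.1, 1.0, -1.6]
grip_width: 0.035
```

Emit:
{"fn": "servo_tool", "kwargs": {
  "commands": [8, 21, 0, 0, 0, 0, 16.4, 43, 0, 0, 0, 0, 16.4, 43, 0, 0, 0, 0, 16.4, 43, 0, 0, 0, 0, 16.4, 43, 0, 0, 0, 0, 16.4, 43, 0, 0, 0, 0, 16.4, 43, 0, 0, 0, 0, 16.4, 43, 0, 0, 0, 0, 16.4, 43, 0, 0, 0, 0, 16.4, 43, 0, 0, 0, 0]
}}

```text
time_s: 14.0
tool_pos: [0.4444, 0.1646, 0.186]
tool_rot: [-179.9, -0.2, -180.0]
force: [1.3, 0.4, -1.2]
grip_width: 0.0354
```

Emit:
{"fn": "servo_tool", "kwargs": {
  "commands": [12, 30, 0, 0, 0, 0, 7, 18, 0, 0, 0, 0, 5, 12.5, 0, 0, 0, 0, 0, 0, 0, 0, 0, 0, 0, 0, 0, 0, 0, 0, 0, 0, 0, 0, 0, 0]
}}

```text
time_s: 14.6
tool_pos: [0.4234, 0.2222, 0.1877]
tool_rot: [-180.0, -0.0, 179.9]
force: [-0.6, 0.2, 0.3]
grip_width: 0.0353
```

```bash
python3 - <<'E'
from h import *
p,d=look("w6"); 
for c in("scene",):
    p,d=read_camera(c); cv2.imwrite(f"pics/{c}6.png",p[:,:,::-1]); np.save(f"pics/{c}6.npy",d)
a=cv2.imread("pics/w6.png"); b=cv2.imread("pics/scene6.png")[90:234,120:280]
cv2.imwrite("pics/c6.png",np.hstack([cv2.resize(a,(400,300)),cv2.resize(b,(333,300))]))
E
```

```text
14.6 [423.4 222.2 187.7] [-1.7996e+02 -2.0000e-02  1.7986e+02] [-0.6  0.2  0.3] 0.035259437360781 [-48.  -2.  17. 110.   1.  72.  59.]
```

View pics/c6.png

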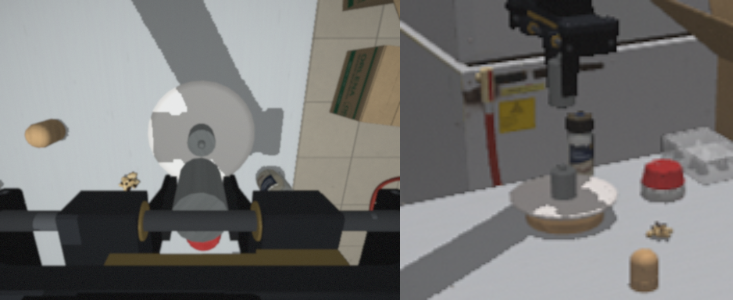

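Emit:
{"fn": "servo_tool", "kwargs": {
  "commands": [0.5, 0, 15, 0, 0, 0, 0, 0, 30, 0, 0, 0, 0, 0, 25, 0, 0, 0, 0, 0, 10, 0, 0, 0, 0, 0, 5, 0, 0, 0, 0, 0, 3, 0, 0, 0, 0, 0, 3, 0, 0, 0, 0, 0, 2, 0, 0, 0, 0, 0, 1, 0, 0, 0, 0, 0, 0, 0, 0, 0]
}}

```text
time_s: 15.7
tool_pos: [0.4225, 0.2239, 0.0943]
tool_rot: [180.0, 0.0, -180.0]
force: [-0.8, -0.5, -1.6]
grip_width: 0.0353
```

Emit:
{"fn": "servo_tool", "kwargs": {
  "commands": [0, 0, 1, 0, 0, 0, 0, 0, 1, 0, 0, 0, 0, 0, 0.5, 0, 0, 0, 0, 0, 0, 0, 0, 0]
}}

```text
time_s: 16.1
tool_pos: [0.4223, 0.2238, 0.0915]
tool_rot: [-180.0, -0.0, -180.0]
force: [-0.6, 0.3, -0.5]
grip_width: 0.0352
```

Emit:
{"fn": "servo_tool", "kwargs": {
  "commands": [0, 0, 0.5, 0, 0, 0, 0, 0, 0.5, 0, 0, 0, 0, 0, 0, 0, 0, 0]
}}

```text
time_s: 16.4
tool_pos: [0.4224, 0.2239, 0.0914]
tool_rot: [180.0, 0.0, 180.0]
force: [-2.0, -1.3, 5.7]
grip_width: 0.0355
```

Contact at the expected height; release and retreat.

Emit:
{"fn": "servo_tool", "kwargs": {
  "commands": [0, 0, 0, 0, 0, 0, 0, 0, 0, 0, 0, 0, 0, 0, 0, 0, 0, 0, 0, 0, 0, 0, 0, 0],
  "jaw": 60
}}

```text
time_s: 16.8
tool_pos: [0.4223, 0.2238, 0.0904]
tool_rot: [-180.0, -0.0, -180.0]
force: [0.4, -0.7, -0.5]
grip_width: 0.0565
```

Emit:
{"fn": "servo_tool", "kwargs": {
  "commands": [0, 0, -10, 0, 0, 0, 0, 0, -30, 0, 0, 0, 0, 0, -50, 0, 0, 0, 0, 0, -50, 0, 0, 0, 0, 0, -30, 0, 0, 0, 0, 0, -10, 0, 0, 0, 0, 0, 0, 0, 0, 0]
}}

```text
time_s: 17.5
tool_pos: [0.423, 0.2242, 0.2723]
tool_rot: [179.9, 0.2, 180.0]
force: [1.0, -0.3, 0.5]
grip_width: 0.06
```

```bash
python3 - <<'E'
from h import *
p,d=look("w7"); w=cloud("wrist",d)
m=(w[...,2]>.122)&(w[...,2]<.138)&(np.hypot(w[...,0]-.422,w[...,1]-.223)<.04)
q=w[m]*1000; print(m.sum(),(q.max(0)+q.min(0))/2, q.max(0)-q.min(0), np.median(q,0))
E
```

```text
17.5 [423.  224.2 272.3] [1.7988e+02 1.5000e-01 1.8000e+02] [ 1.  -0.3  0.5] 0.05995636307641463 [-48.  -5.  16. 103.   1.  81.  58.]
823 [421.43004106 222.607709   129.88304511] [34.76632542 35.12172961 15.71859749] [419.56947166 223.09359747 131.75665774]
```

View pics/w7.png

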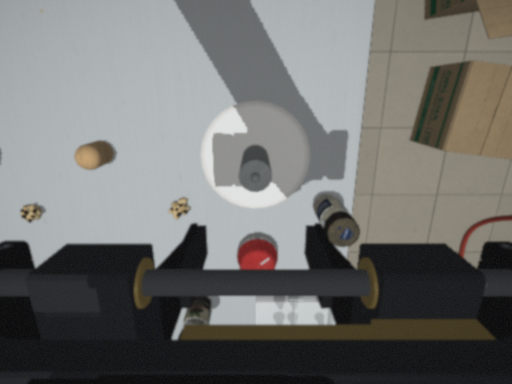

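Emit:
{"fn": "servo_tool", "kwargs": {
  "commands": [-7, -22, 0, 0, 0, 0, -15, -45, 0, 0, 0, 0, -15, -45, 0, 0, 0, 0, -15, -45, 0, 0, 0, 0, -15.5, -46, 0, 0, 0, 0, 14, -42, 18, 0, 0, 0, 14, -42, 18, 0, 0, 0, 14, -42, 18, 0, 0, 0, 14, -42, 18, 0, 0, 0, 11, -32, 15, 0, 0, 0]
}}

```text
time_s: 18.55
tool_pos: [0.4197, -0.1812, 0.1806]
tool_rot: [180.0, -0.2, 179.9]
force: [0.3, -0.6, 0.3]
grip_width: 0.0597
```

Emit:
{"fn": "servo_tool", "kwargs": {
  "commands": [6, -18, 8, 0, 0, 0, 2.5, -8.5, 5, 0, 0, 0, 0, 0, 0, 0, 0, 0, 0, 0, 0, 0, 0, 0, 0, 0, 0, 0, 0, 0]
}}

```text
time_s: 19.05
tool_pos: [0.4151, -0.2043, 0.1707]
tool_rot: [-180.0, 0.0, -179.9]
force: [-0.1, -0.1, -0.3]
grip_width: 0.0601
```

```bash
python3 - <<'E'
from h import *
p,d=look("w8"); w=cloud("wrist",d)
m=(w[...,2]>.048)&(w[...,2]<.066)&(np.hypot(w[...,0]-.414,w[...,1]+.207)<.04)
q=w[m]*1000; print(m.sum(),(q.max(0)+q.min(0))/2, q.max(0)-q.min(0), np.median(q,0))
E
```

```text
19.05 [ 415.1 -204.3  170.7] [-1.8000e+02  1.0000e-02 -1.7985e+02] [-0.1 -0.1 -0.3] 0.06011554438550814 [-26.  -6.  47. 114.   5.  70. 109.]
987 [ 415.55977465 -207.6101533    57.03042549] [35.95226584 34.38548715 17.87655307] [ 412.75884638 -207.97605537   58.78080499]
```

View pics/w8.png

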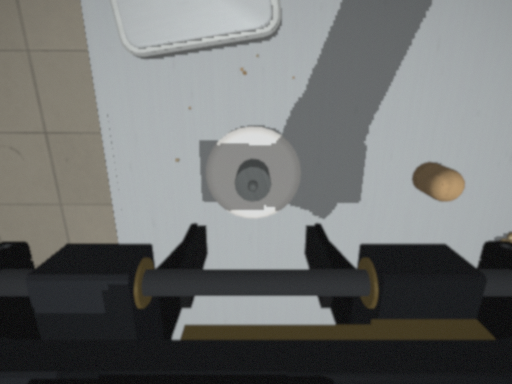

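Emit:
{"fn": "servo_tool", "kwargs": {
  "commands": [0, -0.7, 20, 0, 0, 0, 0, 0, 40, 0, 0, 0, 0, 0, 40, 0, 0, 0, 0, 0, 22, 0, 0, 0, 0, 0, 12, 0, 0, 0, 0, 0, 6, 0, 0, 0, 0, 0, 4, 0, 0, 0, 0, 0, 0, 0, 0, 0]
}}

```text
time_s: 19.9
tool_pos: [0.415, -0.2064, 0.0271]
tool_rot: [-180.0, 0.1, -180.0]
force: [0.1, 0.3, 0.4]
grip_width: 0.0601
```

Emit:
{"fn": "servo_tool", "kwargs": {
  "commands": [0, 0, 0, 0, 0, 0, 0, 0, 0, 0, 0, 0, 0, 0, 0, 0, 0, 0, 0, 0, 0, 0, 0, 0, 0, 0, 0, 0, 0, 0],
  "jaw": 30,
  "newtons": 30
}}

```text
time_s: 20.4
tool_pos: [0.4146, -0.2065, 0.0269]
tool_rot: [-180.0, 0.0, -180.0]
force: [-0.4, -0.1, 2.4]
grip_width: 0.0352
```

Emit:
{"fn": "servo_tool", "kwargs": {
  "commands": [0, 0, -10, 0, 0, 0, 0, 0, -30, 0, 0, 0, 0, 0, -45, 0, 0, 0, 0, 0, -45, 0, 0, 0, 0, 0, -40, 0, 0, 0, 0, 0, -20, 0, 0, 0, 0, 0, -5, 0, 0, 0, 0, 0, 0, 0, 0, 0]
}}

```text
time_s: 21.2
tool_pos: [0.4142, -0.2064, 0.2216]
tool_rot: [180.0, 0.0, 180.0]
force: [-0.5, 0.0, -2.2]
grip_width: 0.035
```

Emit:
{"fn": "servo_tool", "kwargs": {
  "commands": [-6, 18, 0, 0, 0, 0, -14, 42, 0, 0, 0, 0, -14, 42, 0, 0, 0, 0, -14, 42, 0, 0, 0, 0, -14, 42, 0, 0, 0, 0, -13.5, 40.5, 0, 0, 0, 0, 15, 45, 0, 0, 0, 0, 15, 45, 0, 0, 0, 0, 15, 45, 0, 0, 0, 0, 12, 36, 0, 0, 0, 0]
}}

```text
time_s: 22.2
tool_pos: [0.4303, 0.1931, 0.219]
tool_rot: [-179.9, -0.2, -179.9]
force: [1.1, 0.1, -2.4]
grip_width: 0.0355
```

Emit:
{"fn": "servo_tool", "kwargs": {
  "commands": [7, 20, 0, 0, 0, 0, 3.9, 12.7, 0, 0, 0, 0, 0, 0, 0, 0, 0, 0, 0, 0, 0, 0, 0, 0, 0, 0, 0, 0, 0, 0, 0, 0, 0, 0, 0, 0]
}}

```text
time_s: 22.8
tool_pos: [0.4225, 0.2224, 0.2215]
tool_rot: [-180.0, 0.0, 179.9]
force: [0.0, 0.5, -2.4]
grip_width: 0.0355
```

```bash
python3 - <<'E'
from h import *
p,d=look("w9"); 
for c in("scene",):
    p,d=read_camera(c); cv2.imwrite(f"pics/{c}9.png",p[:,:,::-1])
a=cv2.imread("pics/w9.png"); b=cv2.imread("pics/scene9.png")[70:214,120:280]
cv2.imwrite("pics/c9.png",np.hstack([cv2.resize(a,(400,300)),cv2.resize(b,(333,300))]))
E
```

```text
22.8 [422.5 222.4 221.5] [-1.8000e+02  1.0000e-02  1.7985e+02] [ 0.   0.5 -2.4] 0.03549823352188689 [-50.  -3.  19. 107.   1.  76.  58.]
```

View pics/c9.png

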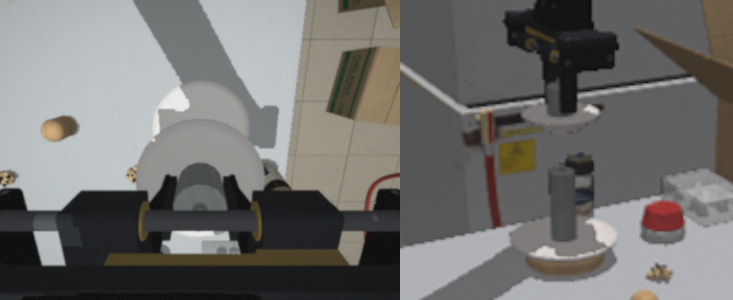

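Emit:
{"fn": "servo_tool", "kwargs": {
  "commands": [0, 0.5, 12, 0, 0, 0, 0, 0, 20, 0, 0, 0, 0, 0, 12, 0, 0, 0, 0, 0, 6, 0, 0, 0, 0, 0, 3, 0, 0, 0, 0, 0, 3, 0, 0, 0, 0, 0, 2, 0, 0, 0, 0, 0, 0, 0, 0, 0]
}}

```text
time_s: 23.7
tool_pos: [0.422, 0.2244, 0.1637]
tool_rot: [180.0, 0.0, -180.0]
force: [0.2, -0.2, -1.7]
grip_width: 0.0355
```

Emit:
{"fn": "servo_tool", "kwargs": {
  "commands": [0, 0, 1, 0, 0, 0, 0, 0, 1, 0, 0, 0, 0, 0, 0.5, 0, 0, 0, 0, 0, 0, 0, 0, 0]
}}

```text
time_s: 24.1
tool_pos: [0.4219, 0.2243, 0.1611]
tool_rot: [180.0, 0.0, -180.0]
force: [0.2, -0.7, -2.0]
grip_width: 0.0354
```

Emit:
{"fn": "servo_tool", "kwargs": {
  "commands": [0, 0, 0.5, 0, 0, 0, 0, 0, 0.5, 0, 0, 0, 0, 0, 0.5, 0, 0, 0, 0, 0, 0.3, 0, 0, 0, 0, 0, 0, 0, 0, 0]
}}

```text
time_s: 24.6
tool_pos: [0.4222, 0.2245, 0.1599]
tool_rot: [180.0, 0.0, -180.0]
force: [-1.0, -1.1, 3.3]
grip_width: 0.0353
```

Emit:
{"fn": "servo_tool", "kwargs": {
  "commands": [0, 0, 0, 0, 0, 0, 0, 0, 0, 0, 0, 0, 0, 0, 0, 0, 0, 0, 0, 0, 0, 0, 0, 0],
  "jaw": 60
}}

```text
time_s: 25.0
tool_pos: [0.4218, 0.2243, 0.1591]
tool_rot: [-180.0, -0.0, -180.0]
force: [1.5, -0.3, -0.0]
grip_width: 0.0569
```

Emit:
{"fn": "servo_tool", "kwargs": {
  "commands": [0, 0, -10, 0, 0, 0, 0, 0, -25, 0, 0, 0, 0, 0, -30, 0, 0, 0, 0, 0, -20, 0, 0, 0, 0, 0, -5, 0, 0, 0, 0, 0, 0, 0, 0, 0]
}}

```text
time_s: 25.6
tool_pos: [0.4223, 0.2246, 0.2501]
tool_rot: [179.9, 0.1, -180.0]
force: [-0.2, 0.3, -0.9]
grip_width: 0.0602
```

```bash
python3 - <<'E'
from h import *
p,d=look("w10"); w=cloud("wrist",d)
m=(w[...,2]>.18)&(w[...,2]<.196)&(np.hypot(w[...,0]-.422,w[...,1]-.223)<.04)
q=w[m]*1000; print(m.sum(),(q.max(0)+q.min(0))/2, q.max(0)-q.min(0), np.median(q,0))
m=(w[...,2]>.14)&(w[...,2]<.165)&(np.hypot(w[...,0]-.422,w[...,1]-.223)<.07)
q=w[m]*1000; A=np.c_[q[:,:2],np.ones(len(q))]; print(np.linalg.lstsq(A,q[:,2],rcond=None)[0], np.median(q,0))
E
```

```text
25.6 [422.3 224.6 250.1] [ 1.7993e+02  8.0000e-02 -1.8000e+02] [-0.2  0.3 -0.9] 0.060183935291665956 [-51.  -4.  19. 105.   1.  79.  58.]
1437 [421.82321836 223.82326468 188.04475454] [35.08544604 35.12326833 15.90372344] [418.79600261 223.72879367 190.54863164]
[-1.69738248e-03 -1.37565139e-03  1.53761886e+02] [412.76040185 223.65972578 152.4916919 ]
```

View pics/w10.png

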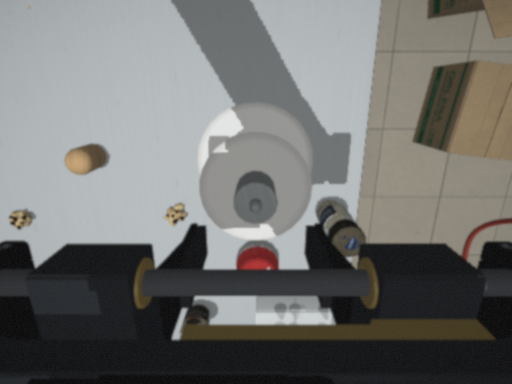

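Emit:
{"fn": "servo_tool", "kwargs": {
  "commands": [0, -22, 0, 0, 0, 0, 0, -45, 0, 0, 0, 0, 0, -45, 0, 0, 0, 0, 0, -45, 20, 0, 0, 0, 0, -45, 20, 0, 0, 0, -1, -16, 20, 0, 0, 0, -1, -7, 10, 0, 0, 0, 0, -2.8, 5, 0, 0, 0, 0, 0, 0, 0, 0, 0, 0, 0, 0, 0, 0, 0]
}}

```text
time_s: 26.65
tool_pos: [0.4243, -0.0022, 0.1747]
tool_rot: [-180.0, 0.0, -179.9]
force: [0.6, 0.2, 0.2]
grip_width: 0.0595
```

```bash
python3 - <<'E'
from h import *
p,d=look("w11"); w=cloud("wrist",d)
m=(w[...,2]>.03)&(w[...,2]<.056)&(np.hypot(w[...,0]-.421,w[...,1]+.003)<.04)
q=w[m]*1000; print(m.sum(),(q.max(0)+q.min(0))/2, q.max(0)-q.min(0), np.median(q,0))
E
```

```text
26.65 [424.3  -2.2 174.7] [-1.7999e+02  3.0000e-02 -1.7987e+02] [0.6 0.2 0.2] 0.05946297591353604 [-40. -11.  33. 118.   6.  71.  81.]
896 [422.16477716  -4.48089617  40.34874735] [34.35459443 34.88773722 20.29649665] [419.45990232  -4.88015217  45.81061064]
```

View pics/w11.png

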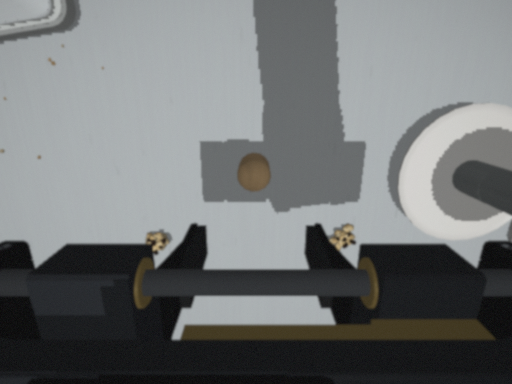

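Emit:
{"fn": "servo_tool", "kwargs": {
  "commands": [1, -0.5, 20, 0, 0, 0, 1, 0, 40, 0, 0, 0, 0, 0, 40, 0, 0, 0, 0, 0, 30, 0, 0, 0, 0, 0, 18, 0, 0, 0, 0, 0, 9, 0, 0, 0, 0, 0, 6, 0, 0, 0, 0, 0, 3.5, 0, 0, 0, 0, 0, 0, 0, 0, 0]
}}

```text
time_s: 27.6
tool_pos: [0.4225, -0.0037, 0.0082]
tool_rot: [180.0, 0.1, -180.0]
force: [0.1, -0.9, 0.2]
grip_width: 0.0598
```

Emit:
{"fn": "servo_tool", "kwargs": {
  "commands": [0, 0, 0, 0, 0, 0]
}}

```text
time_s: 27.7
tool_pos: [0.4227, -0.0037, 0.0085]
tool_rot: [180.0, 0.1, -180.0]
force: [-0.2, 0.2, 0.8]
grip_width: 0.0602
```

Emit:
{"fn": "servo_tool", "kwargs": {
  "commands": [0, 0, 0, 0, 0, 0, 0, 0, 0, 0, 0, 0, 0, 0, 0, 0, 0, 0, 0, 0, 0, 0, 0, 0, 0, 0, 0, 0, 0, 0],
  "jaw": 30,
  "newtons": 20
}}

```text
time_s: 28.2
tool_pos: [0.422, -0.004, 0.0079]
tool_rot: [180.0, 0.0, 180.0]
force: [-0.5, -0.2, 1.8]
grip_width: 0.0367
```

Emit:
{"fn": "servo_tool", "kwargs": {
  "commands": [0, 0, -10, 0, 0, 0, 0, 0, -30, 0, 0, 0, 0, 0, -45, 0, 0, 0, 0, 0, -45, 0, 0, 0, 0, 0, -45, 0, 0, 0, 0, 0, -35, 0, 0, 0, 0, 0, -15, 0, 0, 0, 0, 0, -5, 0, 0, 0, 0, 0, 0, 0, 0, 0]
}}

```text
time_s: 29.1
tool_pos: [0.422, -0.0041, 0.2381]
tool_rot: [180.0, 0.1, 180.0]
force: [0.0, 0.1, -1.6]
grip_width: 0.0368
```

Emit:
{"fn": "servo_tool", "kwargs": {
  "commands": [-0.5, 20, 0, 0, 0, 0, 0, 45, 0, 0, 0, 0, 0, 45, 0, 0, 0, 0, 0, 45, 0, 0, 0, 0, 0, 35, 0, 0, 0, 0, 0, 20, 0, 0, 0, 0, 0, 11, 0, 0, 0, 0, 0, 5, 0, 0, 0, 0, 0, 2.2, 0, 0, 0, 0, 0, 0, 0, 0, 0, 0]
}}

```text
time_s: 30.1
tool_pos: [0.4228, 0.223, 0.2378]
tool_rot: [-180.0, 0.0, 179.9]
force: [0.1, -0.6, -0.3]
grip_width: 0.0369
```

Emit:
{"fn": "servo_tool", "kwargs": {
  "commands": [0, 0, 0, 0, 0, 0, 0, 0, 0, 0, 0, 0]
}}

```text
time_s: 30.3
tool_pos: [0.4227, 0.2234, 0.238]
tool_rot: [180.0, 0.0, 179.9]
force: [0.2, 0.4, -0.5]
grip_width: 0.0367
```

```bash
python3 - <<'E'
from h import *
p,d=look("w12"); 
for c in("scene",):
    p,d=read_camera(c); cv2.imwrite(f"pics/{c}12.png",p[:,:,::-1])
a=cv2.imread("pics/w12.png"); b=cv2.imread("pics/scene12.png")[70:214,120:280]
cv2.imwrite("pics/c12.png",np.hstack([cv2.resize(a,(400,300)),cv2.resize(b,(333,300))]))
E
```

```text
30.3 [422.7 223.4 238. ] [1.7998e+02 2.0000e-02 1.7992e+02] [ 0.2  0.4 -0.5] 0.036744394755085556 [-51.  -4.  19. 106.   1.  78.  58.]
```

View pics/c12.png

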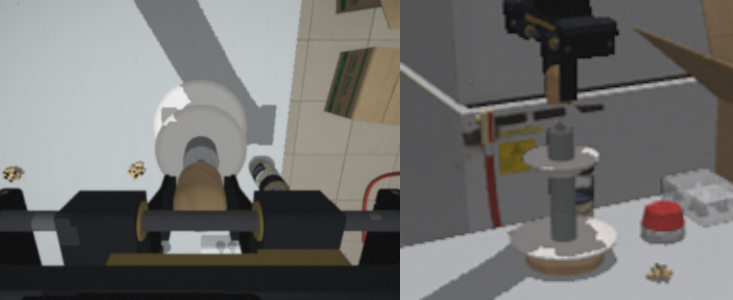

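Emit:
{"fn": "servo_tool", "kwargs": {
  "commands": [0, 0.3, 8, 0, 0, 0, 0, 0, 12, 0, 0, 0, 0, 0, 6, 0, 0, 0, 0, 0, 4, 0, 0, 0, 0, 0, 3, 0, 0, 0, 0, 0, 2, 0, 0, 0, 0, 0, 1, 0, 0, 0, 0, 0, 1, 0, 0, 0, 0, 0, 0, 0, 0, 0, 0, 0, 0, 0, 0, 0]
}}

```text
time_s: 31.4
tool_pos: [0.4225, 0.2246, 0.2009]
tool_rot: [180.0, 0.0, -180.0]
force: [-0.1, 0.2, -0.8]
grip_width: 0.037
```

Emit:
{"fn": "servo_tool", "kwargs": {
  "commands": [0, 0, 0.5, 0, 0, 0, 0, 0, 0.5, 0, 0, 0, 0, 0, 0.5, 0, 0, 0, 0, 0, 0, 0, 0, 0]
}}

```text
time_s: 31.8
tool_pos: [0.4224, 0.2245, 0.1992]
tool_rot: [-180.0, -0.0, -180.0]
force: [-0.5, -0.3, 0.1]
grip_width: 0.0363
```

Emit:
{"fn": "servo_tool", "kwargs": {
  "commands": [0, 0, 0.5, 0, 0, 0, 0, 0, 0.3, 0, 0, 0, 0, 0, 0, 0, 0, 0]
}}

```text
time_s: 32.1
tool_pos: [0.4226, 0.2247, 0.1989]
tool_rot: [180.0, 0.0, -180.0]
force: [-1.4, -0.5, 2.9]
grip_width: 0.037
```

Emit:
{"fn": "servo_tool", "kwargs": {
  "commands": [0, 0, 0, 0, 0, 0, 0, 0, 0, 0, 0, 0, 0, 0, 0, 0, 0, 0, 0, 0, 0, 0, 0, 0],
  "jaw": 60
}}

```text
time_s: 32.5
tool_pos: [0.4223, 0.2245, 0.1982]
tool_rot: [-180.0, -0.0, -180.0]
force: [-0.1, 0.4, 0.9]
grip_width: 0.0572
```

Emit:
{"fn": "servo_tool", "kwargs": {
  "commands": [0, 0, -8, 0, 0, 0, 0, 0, -20, 0, 0, 0, 0, 0, -30, 0, 0, 0, 0, 0, -20, 0, 0, 0, 0, 0, -7, 0, 0, 0, 0, 0, 0, 0, 0, 0]
}}

```text
time_s: 33.1
tool_pos: [0.4229, 0.2249, 0.2845]
tool_rot: [179.9, 0.1, -180.0]
force: [0.2, -0.2, 0.3]
grip_width: 0.0596
```

Emit:
{"fn": "servo_tool", "kwargs": {
  "commands": [-10, -20, 0, 0, 0, 0, -15, -40, 0, 0, 0, 0, -15, -45, 0, 0, 0, 0, -15, -45, 0, 0, 0, 0, -15, -45, 0, 0, 0, 0, -10, -40, 0, 0, 0, 0, 0, -20, 0, 0, 0, 0, 0, -8, 0, 0, 0, 0, 0, 0, 0, 0, 0, 0]
}}

```text
time_s: 34.0
tool_pos: [0.5018, -0.039, 0.2826]
tool_rot: [180.0, -0.1, 179.9]
force: [0.4, -0.2, 0.0]
grip_width: 0.0597
```

```bash
python3 - <<'E'
from h import *
o=monitor.get_obs(); print(o["time_s"],o["tool_pos"])
for c in("top","scene"):
    p,d=read_camera(c); cv2.imwrite(f"pics/{c}13.png",p[:,:,::-1]); np.save(f"pics/{c}13.npy",d)
    w=cloud(c,d)
    m=(w[...,2]>.02)&(np.hypot(w[...,0]-.422,w[...,1]-.223)<.1)&(w[...,2]<.27); q=w[m]*1000
    for lo,hi,n in((26,46,"large"),(145,165,"small"),(200,260,"knob")):
        s=q[(q[:,2]>lo)&(q[:,2]<hi)]; 
        if len(s)>10: print(c,n,len(s),((s.max(0)+s.min(0))/2).round(1),"zmax",s[:,2].max(),"plane",np.linalg.lstsq(np.c_[s[:,:2],np.ones(len(s))],s[:,2],rcond=None)[0].round(4))
    w0=cloud(c,np.load(f"pics/{c}0.npy"))
    for n,x,y in(("cl",.508,.105),("cr",.515,-.124),("spice",.501,.33)):
        for W in(w0,w):
            mm=(W[...,2]>.01)&(W[...,2]<.13)&(np.hypot(W[...,0]-x,W[...,1]-y)<.035); s=W[mm]*1000; print(c,n,len(s),s.mean(0).round(1))
a=cv2.imread("pics/top13.png")[100:292,80:336]; b=cv2.imread("pics/scene13.png")[80:272,120:376]
cv2.imwrite("pics/c13.png",cv2.resize(np.hstack([a,b]),(800,300),interpolation=cv2.INTER_CUBIC))
E
```

```text
34.0 [ 0.50184738 -0.03899019  0.28256103]
top large 1325 [422.  216.7  37.1] zmax 43.14283021380094 plane [ 1.00000e-04 -6.00000e-04  3.66591e+01]
top small 1599 [420.9 225.2 157.4] zmax 164.64237304722852 plane [4.000000e-04 2.500000e-03 1.540162e+02]
top knob 343 [421.6 223.8 221.9] zmax 242.96431617739105 plane [-1.238000e-01  5.270000e-01  1.689022e+02]
top cl 94 [508.9 105.1  15.4]
top cl 99 [509.  105.1  15.5]
top cr 101 [ 517.4 -121.3   17.3]
top cr 0 [nan nan nan]
top spice 473 [501.  326.6  87. ]
top spice 472 [501.  326.6  86.5]
scene large 793 [420.9 221.7  37.3] zmax 45.865549512863026 plane [7.00000e-04 3.00000e-03 3.56016e+01]
scene small 366 [420.7 221.6 156.3] zmax 164.292876819433 plane [3.500000e-03 1.230000e-02 1.509002e+02]
scene knob 197 [420.  218.4 220.7] zmax 241.2949120773993 plane [  0.3417   0.6136 -51.8019]
scene cl 50 [506.9 101.1  15.3]
scene cl 50 [507.5 101.5  15.1]
scene cr 91 [ 519.6 -122.6   17.1]
scene cr 66 [ 512.4 -128.6   15.4]
scene spice 421 [495.9 320.5  63.9]
scene spice 200 [501.4 315.5  55. ]<stdin>:13: RuntimeWarning: Mean of empty slice.
  ret = um.true_divide(
```

View pics/c13.png

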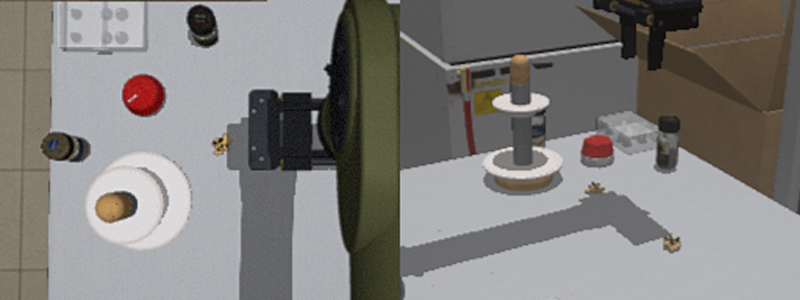

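```bash
python3 - <<'E'
from h import *
for n in("scene0","scene13"):
    p=cv2.imread(f"pics/{n}.png")[225:250,282:305].astype(int); b=(p[...,2]-p[...,0]>25); v,u=np.nonzero(b); print(n,b.sum(),u.mean()+282,v.mean()+225)
    w=cloud("scene",np.load(f"pics/{n}.npy"))[225:250,282:305]; print((w[b]*1000).mean(0))
env.sign_off()
E
```

```text
scene0 58 293.7241379310345 235.72413793103448
[nan nan nan]
scene13 59 293.728813559322 235.67796610169492
[nan nan nan]
the job is handed in; nothing more can be done
```

The cookie stand is assembled on its foot in the order asked: large plate, steel post, small plate, knob. I handed the job in at about 34 s, with the gripper clear of everything.

**Seating:** Each part met light contact, at most about 6 N, within about 1 mm of its expected seated height. The last pictures show both plates level and the stack upright on one axis at about (0.422, 0.224). The knob's top reads about 241–243 mm; 239 is expected and this depth reads about 2 mm high.

**Cookies and jar:**
- **Left cookie and spice jar:** their positions in the top camera are unchanged to within 0.1 mm sideways.
- **Right cookie:** the arm hid it from the top camera in the last picture, and its depth average in the scene camera came out several millimetres off. I put that down to the large plate's edge being in the first measurement's window. Its colour blob in the scene picture sits on the same pixel as at the start, to within 0.05 pixel.
- **Spice jar, scene camera:** the same depth average for the jar also disagreed. I took this to be the stand hiding part of it and relied on the top camera.

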